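# Fetch the loupe from under the drying rack with a reacher

## Robot

A 6-joint arm with a two-finger parallel gripper is mounted at the origin on a cart in front of the work surface, level with it; the furniture and walls round the work are solid. World frame = base frame: x ahead of the robot, y to its left, z up, the work surface at z = 0. Lengths are in m, angles in rad, forces in N, time in s.
With the tool pointing down it reaches from about 0.35 to 0.975 m from the base axis. Payload 4.9 kg.
Tool frame: the origin (TCP) lies on the centre line of the jaws, within the pads' length; the fingertips stand manip.tip_reach ahead of it and the grasp point (between the pads) is the TCP (manip.tip_reach is the distance from the TCP to the fingertips, in m); z points along the fingers, y is the line along which they close (so a half turn about z gives the same grasp; the last joint's range is limited). The gripper opens to 85 mm and grips with 20 to 120 N. Pads are 22 mm wide; open, the fingers measure 114 mm over their backs; the gripper's body (76 mm by 85 mm) begins 54 mm behind the grasp point. The pads swing forward as they close: fully open they stand 13 mm farther back than shut.
Start: joints at [1.036, 0.053, 1.613, -0, 1.476, -0.119], TCP at [0.252, 0.572, 0.25] pointing down, gripper open.
Joint ranges: [-3.01, 3.01], [-1.01, 2.22], [0.06, 2.58], [-1.02, 4.17], [0.09, 2.62], [-3.14, 3.14]. Speed limits (rad/s): [2.57, 2.57, 3.14, 3.14, 3.14, 3.14].

## Interface

Orientations are given as a unit quaternion [w, x, y, z].
In Python, from plant import manip gives the robot as it stands. The module is installed in compiled form; this text tells all that it offers.
- The arm moves only by the tool move_arm, never from a script. Its argument "rows" is a list of rows, each a list of 7 numbers: the shift along the tool's x, y, z in cm, then the turn, a rotation vector about the tool's x, y, z in degrees, then the opening, from -1 (shut) to 1 (fully open). In form: [[tx, ty, tz, ax, ay, az, jaw], ...]. A call has 1 to 20 rows; each row shifts and turns the commanded pose from where the row before left it, along the tool's axes as they then stand; what a row does not reach is not made up. A row lasts 1/12 s, in which the tool goes at most 41.7 mm and 7.16 degrees, less where a joint would pass 70% of its speed; a pose out of reach is approached as far as the arm can. A call is refused whole if a number of a shift passes 4.17 or a number of a turn 7.16, either way. A call with a gripper value outside its range is refused whole. The fingers move at their own pace and stop on an object; the grip force is fixed at half the most. Time passes only in rows, so rows that do not move let the fingers close. It gives the time, the measured TCP pose, the force, the opening and the grip force at its end, in the units of the state.
- manip.state(): the state, without advancing time (a new reading comes with each control period).
- manip.grab_frame(name): name is "scene" or "top" or "wrist"; returns a dict with "img" (420x560x3 uint8, blue, green, red), "mtx" (3x3 intrinsics, pixels), "R" (3x3) and "t" (3): a world point X has camera coordinates R X + t. Camera axes: x right, y down, z forward; pixel columns grow to the right and rows downward; lengths in m; the calibration is good to about 2 mm. A picture is of the moment at which its call begins. There is no depth.
- manip.job_done(): hands the job in; it is judged then, once.
The state is a dict: "time": time; "joint_pos": joint angles; "joint_vel": joint speeds; "joint_efforts": joint torques, N m; "tool_pos": TCP position; "tool_rot": TCP orientation; "contact_force": force on the tool from outside, world axes, zero at the start; "ft_torque": the same for the moment, N m; "gripper_width": opening from 0.0 (shut) to 1.0 (fully open); "grasp_force": force on a finger pad.
Only numpy, scipy, OpenCV 4.12 (cv2) and the standard library are available. Lean on these libraries where they do the work, as an engineer would, in place of code of your own. Each camera call takes 0.05 s, during which the arm holds its last target. There are 200 camera calls.

## Task

The black loupe has slid under the low drying rack. Using only the reacher, slid in flat through the open front without forcing it against the rack, squeeze its trigger until the jaws hold the loupe, gently because its barrel cracks easily, and draw it out held in the jaws until it stands upright well clear in front of the rack. Then let go, leave the reacher lying on the bench, and leave the other things where they are.

Things in the scene. Friction and masses are not known exactly. Their poses are not given: they have to be found in the camera images.
- rack: Fixed drying rack of bright steel rods on four legs, 180 mm deep (its x), 248 mm wide (its y), deck rods 24 mm apart; the space below is 48 mm high, the deck's top at 59 mm. Origin on the bench below its centre. The open front is at x = -90 mm, +x is the way in; legs 14 mm thick at x = +-86, y = +-120 mm.
- loupe: Black round loupe, 37 mm diameter, 28 mm tall, about 50 g, standing on the bench under the rack, 65 to 95 mm in from the front edge, 50 mm to one side of the rack's middle. Origin at the centre of its underside, z up. Cracks if a jaw presses it with more than 8 N; 2 N on each jaw is the least for a proper hold, 3 to 6 N is good. The robot itself must not touch it.
- reacher: Loose reacher lying flat on its glides, 270 mm long, 0.37 kg, jaws towards its +x, z up; origin on the bench below the middle of its grip. Grip: black fixed handle half (outer face y = -31 mm) and red trigger (outer face y = +31 mm when free), 3 to 38 mm high. Shaft and jaws are at most 30 mm high. Slide it along the bench by its grip.
- reacher_grip (a point): Middle of the reacher's grip, 22 mm above its underside; axes as the reacher's. Take handle and trigger between the fingers here, from above; shoulders 3.5 mm high leave 38 mm free along x. If the fingers close evenly, the whole reacher shifts to its +y by half the trigger travel.
- reacher_mouth (a point): Middle of the reacher's open mouth, 180 mm ahead of the grip, 14 mm above its underside; axes as the reacher's. The loupe should stand here before squeezing. With the trigger free the mouth here spans y = -26.5 (+-3) to about +28 mm, and is wider at the tips; pads from 22 mm behind to 28 mm ahead of this point.
- reacher_trigger (a joint): Trigger travel in m: 0 free, 0.024 fully squeezed. Its return spring pushes with 3 N when free, 0.1 N more per mm. Each jaw presses the loupe with about 0.8 times what the fingers press on the trigger beyond this spring. Once the jaws have the loupe, each further mm of squeeze adds about 4 N; a full squeeze cracks it.
- reacher_jaw: Moving jaw of the reacher (+y side), aluminium with rubber pad, 76 mm long, 8 mm thick; origin at its pivot, 136 mm ahead of the grip. Squeezing the trigger swings it towards the other jaw.
- reacher_set_jaw: The other jaw (-y side), 76 mm long, 8 mm thick, brass thumbscrew; origin at its root, 136 mm ahead of the grip; pad face 6 mm to its +y. It does not move with the trigger, but is set anew each time, up to 3 mm wider or narrower, so the trigger travel at which the jaws have the loupe (15 to 22 mm) must be felt.
- ball_bearing: Ball bearing, 47 mm diameter, 14 mm tall, lying loose under the rack on the other side; leave it there.
- master_ring: Black and steel setting ring, 62 mm diameter, 18 mm tall, lying loose on the bench to the right of the work; leave it there.
- spanner: Small open-ended spanner, 151 mm long, lying loose on the bench to the right of the work; leave it there.
Things that resemble listed ones, but are neither listed nor needed, are in the scene too. Leave any green, orange or red look-alike of the loupe alone.

How it is judged:
By the outcome, as a careful person would: the job done as asked, in the order asked, and still so for the second after the job is handed in, with the robot touching nothing.
It also fails if it takes over 67 s, if anything falls off the work surface, if the arm or the gripper's body presses on something with over 40 N, if the wrist force passes 120 N, or if a joint passes its speed limit or range.

## Working session

There is one attempt and no reset: what is moved stays moved. The work goes in short steps, Python scripts to look and compute and a tool call to move; the robot and the scene stay as the last step left them, time stands still between calls to the robot, and variables do not carry over. Pictures are saved under pics/ and viewed, at most 12 in all, crops included, and the job is handed in when it is done.

Besides the shell and the picture viewer there is one more tool, called after "Call:" as name([rows], argument=value, ...), one row to a line, values as JSON. move_arm: Moves the arm, as the interface text tells. Its arguments: {"type":"object","properties":{"rows":{"type":"array","items":{"type":"array","items":{"type":"number"}}}},"required":["rows"]}

```bash
mkdir -p pics; python3 - <<'E'
from plant import manip
import cv2,json
s=manip.state(); print({k:s[k] for k in s}); print(manip.tip_reach)
import pickle
D={}
for n in ["scene","top"]:
    f=manip.grab_frame(n); D[n]=f; cv2.imwrite(f"pics/{n}0.png",f["img"])
    print(n,f["mtx"],f["R"],f["t"])
pickle.dump(D,open("f0.pkl","wb"))
E
```

```text
{'time': 0.0, 'joint_pos': array([ 1.03600446e+00,  5.33534887e-02,  1.61432038e+00,  4.21244716e-05,
        1.47598986e+00, -1.19038713e-01]), 'joint_vel': array([ 0.00112283, -0.00039974, -0.0002582 ,  0.00165922, -0.00172531,
        0.00157271]), 'joint_efforts': array([ 3.43433094e-04, -3.93696856e+01, -3.70169234e+01, -1.10254182e-04,
        7.11262415e-03,  2.57947102e-05]), 'tool_pos': array([0.25213263, 0.57124031, 0.24904931]), 'tool_rot': array([-3.52390552e-04,  2.06384517e-01,  9.78470418e-01, -9.73960907e-04]), 'contact_force': array([-0.57181448, -0.10369752,  0.42574775]), 'ft_torque': array([0.01469189, 0.00850752, 0.03102997]), 'grasp_force': 0.0, 'gripper_width': 1.0011709102713409}
0.019
scene [[516.94462082   0.         269.65262311]
 [  0.         516.94462082 219.65070986]
 [  0.           0.           1.        ]] [[ 0.6585393  -0.75253048 -0.00488543]
 [-0.46009138 -0.39747166 -0.79393464]
 [ 0.5955182   0.5250849  -0.60798349]] [-0.39082895  0.29726084  0.73116401]
top [[479.32099299   0.         278.95941163]
 [  0.         479.32099299 203.56389026]
 [  0.           0.           1.        ]] [[ 8.03442011e-02 -9.96766934e-01  6.98588794e-04]
 [-9.75571175e-01 -7.87794471e-02 -2.05072381e-01]
 [ 2.04464403e-01  1.57948535e-02 -9.78746561e-01]] [-0.04323815  0.56517369  1.10217328]
```

View pics/scene0.png

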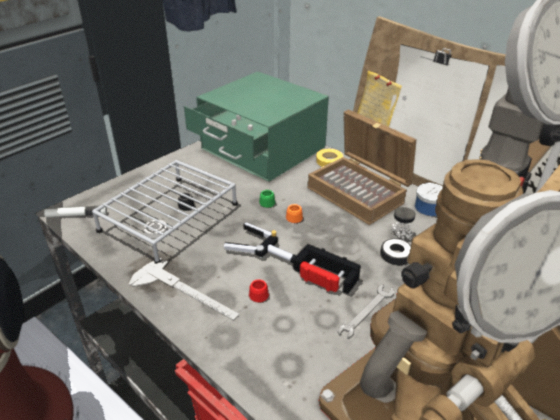

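View pics/top0.png

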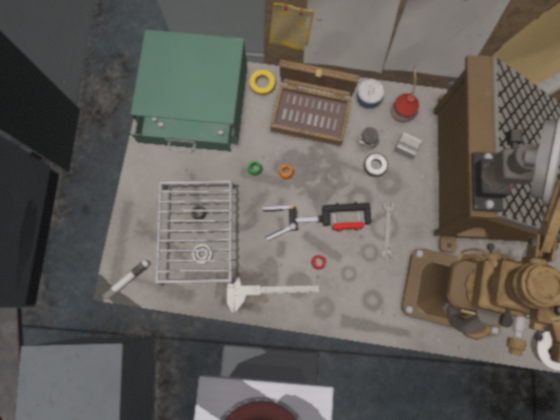

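The top view shows the rack at u 158–235, v 182–283, with its open front facing right (world −y). The reacher's jaws point left, and its red trigger is at (347,226).

Things that could be taken for the loupe:
- Black disc under the rack at (199,212). This is my choice: black, and off-middle under the rack.
- Ball bearing at (202,253).
- Green cup at (255,168).
- Orange cup at (286,171).
- Red cup at (318,262).
- Grey cup outside at (369,138).

I'll check the choice in a crop.

```bash
cat > h.py <<'E'
import numpy as np,cv2,pickle
def ray(f,uv,z):
    d=f["R"].T@np.linalg.inv(f["mtx"])@np.array([uv[0],uv[1],1.]); c=-f["R"].T@f["t"]
    return c+d*(z-c[2])/d[2]
def proj(f,X):
    p=f["mtx"]@(f["R"]@np.asarray(X,float)+f["t"]); return p[:2]/p[2]
def blobs(mask,off=(0,0),amin=15):
    n,l,s,c=cv2.connectedComponentsWithStats(mask.astype(np.uint8))
    return [(s[i,4],c[i]+off,s[i,:4]+np.array([*off,0,0])) for i in range(1,n) if s[i,4]>=amin]
E
python3 - <<'E'
from h import *
D=pickle.load(open("f0.pkl","rb"))
t=D["top"]["img"]; s=D["scene"]["img"]
a=cv2.resize(t[172:292,145:385],None,fx=3.3,fy=3.3,interpolation=cv2.INTER_CUBIC)[:, :792]
b=cv2.resize(s[155:265,80:270],None,fx=1.8,fy=1.8,interpolation=cv2.INTER_CUBIC)
o=np.zeros((600,800,3),np.uint8); o[:a.shape[0],:a.shape[1]]=a; o[400:598,:b.shape[1]]=b
cv2.imwrite("pics/crop1.png",o)
hsv=cv2.cvtColor(t,cv2.COLOR_BGR2HSV)
red=((hsv[...,0]<8)|(hsv[...,0]>172))&(hsv[...,1]>150)&(hsv[...,2]>80)
for A,c,bb in blobs(red): print("red",A,c,bb,ray(D["top"],c,.03))
dk=t.max(2)<45
for A,c,bb in blobs(dk[175:290,150:400],(150,175)): print("dark",A,c,bb,ray(D["top"],c,.028))
E
```

```text
red 335 [405.66865672 105.51940299] [395  95  22  21] [ 0.85829079 -0.30396232  0.03      ]
red 171 [347.61403509 225.70760234] [333 223  31   7] [ 0.53092602 -0.16993607  0.03      ]
red 50 [317.88 261.9 ] [312 256  13  12] [ 0.43654369 -0.10270306  0.03      ]
```

View pics/crop1.png

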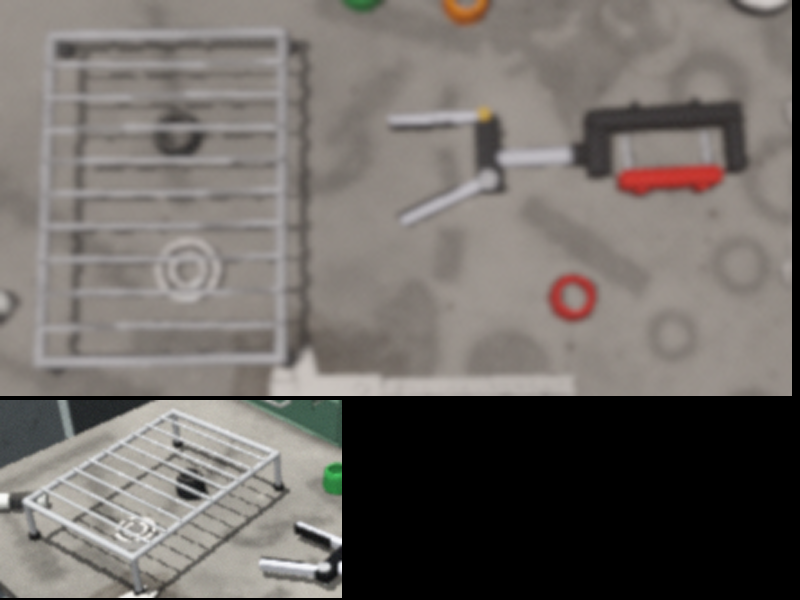

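The crop confirms it: the black disc at top-view pixel (199,212) is the loupe under the rack, and the bearing is the silver ring at (202,254). The reacher's set jaw (brass screw) is on the upper side and the moving jaw on the lower side.

```bash
python3 - <<'E'
from h import *
D=pickle.load(open("f0.pkl","rb")); f=D["top"]
P=lambda x,y,z:ray(f,(145+(x+.5)/3.3-.5,172+(y+.5)/3.3-.5),z)
r4=lambda a:np.round(a,4)
c={k:P(*v,.056) for k,v in dict(FL=(283,35),FR=(283,358),BL=(52,38),BR=(40,360)).items()}
for k in c: print(k,r4(c[k]))
print("widths",[r4(np.linalg.norm(c[a]-c[b])) for a,b in(("FL","FR"),("BL","BR"),("FL","BL"),("FR","BR"))])
m=sum(c.values())/4; print("centre",r4(m))
xd=(c["BL"]+c["BR"]-c["FL"]-c["FR"]); ang=np.degrees(np.arctan2(xd[1],xd[0])); 
yd=(c["FL"]-c["FR"]);print("ang x",ang,"front edge dir",np.degrees(np.arctan2(yd[1],yd[0])), np.degrees(np.arctan2(*(c["BL"]-c["BR"])[[1,0]])))
L=P(178,131,.026); print("loupe",r4(L))
print("bearing",r4(P(188,270,.012)))
# reacher
pts=dict(trigOut0=(620,190,.038),trigOut1=(722,186,.038),hand0=(590,112,.038),hand1=(742,104,.038),sh0=(500,159,.02),sh1=(574,157,.02),set0=(390,122,.02),set1=(480,117,.02),piv=(488,179,.028),mt=(404,219,.02))
for k,v in pts.items(): print(k,r4(P(*v)))
E
```

```text
FL [0.6109 0.1252 0.056 ]
FR [0.375  0.1013 0.056 ]
BL [0.5949 0.2958 0.056 ]
BR [0.3598 0.2734 0.056 ]
widths [np.float64(0.2371), np.float64(0.2362), np.float64(0.1714), np.float64(0.1728)]
centre [0.4852 0.1989 0.056 ]
ang x 95.23075051825207 front edge dir 5.798231789955283 5.442985405206753
loupe [0.5379 0.2002 0.026 ]
bearing [0.4358 0.1832 0.012 ]
trigOut0 [ 0.5179 -0.1327  0.038 ]
trigOut1 [ 0.527  -0.2077  0.038 ]
hand0 [ 0.5749 -0.1069  0.038 ]
hand1 [ 0.5901 -0.2198  0.038 ]
sh0 [ 0.5371 -0.043   0.02  ]
sh1 [ 0.5431 -0.0985  0.02  ]
set0 [0.5588 0.0421 0.02  ]
set1 [ 0.5681 -0.0255  0.02  ]
piv [ 0.5199 -0.035   0.028 ]
mt [0.486  0.0252 0.02  ]
```

Call:
move_arm([
  [-2.87,-2.77,0,0,0,0,1],
  [-2.87,-2.77,0,0,0,0,1],
  [-2.87,-2.77,0,0,0,0,1],
  [-2.87,-2.77,0,0,0,0,1],
  [-2.87,-2.77,0,0,0,0,1],
  [-2.87,-2.77,0,0,0,0,1],
  [-2.87,-2.77,0,0,0,0,1],
  [-2.87,-2.77,0,0,0,0,1],
  [-2.87,-2.77,0,0,0,0,1],
  [-2.87,-2.77,0,0,0,0,1],
  [-2.87,-2.77,0,0,0,0,1],
  [-2.87,-2.77,0,0,0,0,1],
  [-2.87,-2.77,0,0,0,0,1],
  [-2.87,-2.77,0,0,0,0,1],
  [-2.87,-2.77,0,0,0,0,1],
  [-2.87,-2.77,0,0,0,0,1],
  [-2.87,-2.77,0,0,0,0,1],
  [-2.87,-2.77,0,0,0,0,1],
  [-2.87,-2.77,0,0,0,0,1],
  [-2.87,-2.77,0,0,0,0,1],
])

```text
time: 1.77
tool_pos: [0.5539, -0.1689, 0.2497]
tool_rot: [-0.0, 0.207, 0.978, 0.0]
contact_force: [0.6, 1.1, 1.2]
gripper_width: 0.998
grasp_force: 0.0
```

Call:
move_arm([
  [0,0,0,0,0,6.6,1],
  [0,0,0,0,0,6.6,1],
  [0,0,0,0,0,6.6,1],
  [0,0,0,0,0,6.6,1],
  [0,0,0,0,0,6.6,1],
  [0,0,0,0,0,6.6,1],
  [0,0,0,0,0,6.6,1],
  [0,0,0,0,0,6.6,1],
  [0,0,0,0,0,6.6,1],
  [0,0,0,0,0,0,1],
  [0,0,0,0,0,0,1],
])

```text
time: 2.68
tool_pos: [0.5536, -0.1668, 0.2498]
tool_rot: [-0.0, 0.663, 0.749, -0.0]
contact_force: [-0.2, 0.4, -0.2]
gripper_width: 1.003
grasp_force: 0.0
```

```bash
python3 - <<'E'
from h import *
from plant import manip
s=manip.state(); f=manip.grab_frame("wrist"); pickle.dump(f,open("w1.pkl","wb")); cv2.imwrite("pics/w1.png",f["img"])
print(s["tool_pos"],s["tool_rot"],s["time"],s["joint_pos"])
for X in [(.5525,-.167,.038),(.538,.2,.028),(.53,.012,.014)]: print(proj(f,X))
E
```

```text
[ 0.55355729 -0.1668126   0.24980329] [-3.85157347e-04  6.62993787e-01  7.48624789e-01 -1.23257493e-04] 2.6833 [-4.21385807e-01 -5.73171093e-02  1.72357279e+00 -5.11402833e-06
  1.47614576e+00 -5.42559977e-01]
[280.56567966 186.94549519]
[ 316.3739406  -252.40042505]
[279.71740194   9.0930441 ]
```

View pics/w1.png

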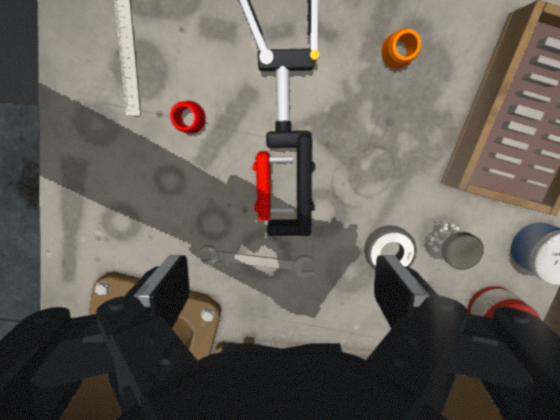

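The wrist view shows the grip with the red trigger at (264,185), the black handle at (305,183), the shaft up to the jaws, and the pivot at (266,57).

```bash
python3 - <<'E'
from h import *
f=pickle.load(open("w1.pkl","rb")); im=f["img"]
hsv=cv2.cvtColor(im,cv2.COLOR_BGR2HSV)
red=((hsv[...,0]<8)|(hsv[...,0]>172))&(hsv[...,1]>150)&(hsv[...,2]>80)
red[:,:240]=0;red[240:]=0;red[:,330:]=0
ys,xs=np.where(red); print("red",xs.min(),xs.max(),ys.min(),ys.max(),xs.mean(),ys.mean())
dk=im.max(2)<60; dk[:125]=0; dk[240:]=0; dk[:,:240]=0; dk[:,330:]=0
ys,xs=np.where(dk); print("dk",xs.min(),xs.max(),ys.min(),ys.max())
for v in (155,165,175,185,195,205,215):
    r=np.where(red[v])[0]; d=np.where(dk[v])[0]; 
    a=ray(f,(r.min()-.5,v),.03) ; b=ray(f,(d.max()+.5,v),.03)
    print(v,r.min(),d.min(),d.max(),np.round(a[:2],4),np.round(b[:2],4),np.round(((a+b)/2)[:2],4),np.round(np.linalg.norm(a-b),4))
# shaft centreline from bright pixels
for v in (75,85,95,105,115):
    r=np.where(im[v,265:300].min(1)>150)[0]+265; print("shaft",v,r.min(),r.max(),np.round(ray(f,(r.mean(),v),.02)[:2],4))
for v in (5,15,25,35,45):
    r=np.where(im[v,235:330].min(1)>170)[0]+235; print("jaw",v,r)
for v in (131,235): print(np.round(ray(f,(284,v),.038)[:2],4))
E
```

```text
red 253 270 152 220 262.455614973262 185.63850267379678
dk 267 313 125 236
155 257 297 310 [ 0.5222 -0.1364] [ 0.581  -0.1292] [ 0.5516 -0.1328] 0.0592
165 253 297 313 [ 0.5189 -0.1478] [ 0.5859 -0.1397] [ 0.5524 -0.1437] 0.0675
175 256 297 310 [ 0.5233 -0.1585] [ 0.5842 -0.1511] [ 0.5537 -0.1548] 0.0614
185 257 297 310 [ 0.5255 -0.1696] [ 0.5858 -0.1623] [ 0.5557 -0.166 ] 0.0608
195 257 297 310 [ 0.5267 -0.1811] [ 0.5875 -0.1737] [ 0.5571 -0.1774] 0.0613
205 255 298 313 [ 0.5256 -0.193 ] [ 0.5926 -0.1849] [ 0.5591 -0.1889] 0.0675
215 258 297 310 [ 0.5302 -0.2045] [ 0.5909 -0.1971] [ 0.5605 -0.2008] 0.0612
shaft 75 277 287 [ 0.54   -0.0507]
shaft 85 265 299 [ 0.5428 -0.0604]
shaft 95 266 299 [ 0.5438 -0.0704]
shaft 105 265 299 [ 0.543  -0.0808]
shaft 115 268 299 [ 0.5475 -0.0907]
jaw 5 [242 243 244 245 246 247 248 312 313 314 315 316 317]
jaw 15 [246 247 248 249 250 251 252 312 313 314 315 316 317]
jaw 25 [250 251 252 253 254 255 256 312 313 314 315 316 317]
jaw 35 [254 255 256 257 258 259 260 311 312 313 314 315 316 317]
jaw 45 [258 259 260 261 262 263 264 265 311 312 313 314 315 316 317]
[ 0.5489 -0.1073]
[ 0.5631 -0.2222]
```

Call:
move_arm([
  [0.1,0.2,3,0,0,0,1],
  [0,0,3.5,0,0,0,1],
  [0,0,3.5,0,0,0,1],
  [0,0,3.5,0,0,0,1],
  [0,0,3,0,0,0,1],
  [0,0,3,0,0,0,1],
  [0,0,2,0,0,0,1],
  [0,0,1,0,0,0,1],
  [0,0,0,0,0,0,0.6],
  [0,0,0,0,0,0,0.55],
  [0,0,0,0,0,0,0.52],
  [0,0,0,0,0,0,0.52],
  [0,0,0,0,0,0,0.5],
  [0,0,0,0,0,0,0.5],
])

```text
time: 3.9
tool_pos: [0.5565, -0.1661, 0.0267]
tool_rot: [0.001, 0.664, 0.748, 0.0]
contact_force: [0.1, 0.7, -0.7]
gripper_width: 0.747
grasp_force: 0.0
```

Call:
move_arm([
  [0,0,0.2,0,0,0,0.48],
  [0,0,0,0,0,0,0.48],
  [0,0,0,0,0,0,0.46],
  [0,0,0,0,0,0,0.46],
])

```text
time: 4.23
tool_pos: [0.5558, -0.1656, 0.0234]
tool_rot: [0.0, 0.664, 0.748, 0.0]
contact_force: [0.2, 0.2, 1.4]
gripper_width: 0.734
grasp_force: 0.9
```

Call:
move_arm([
  [0,0,0,0,0,0,0.43],
  [0,0,0,0,0,0,0.43],
  [0,0,0,0,0,0,0.43],
])

```text
time: 4.48
tool_pos: [0.5562, -0.1657, 0.0237]
tool_rot: [0.0, 0.664, 0.748, 0.0]
contact_force: [2.2, 1.3, 0.8]
gripper_width: 0.715
grasp_force: 4.3
```

Call:
move_arm([
  [0,0,0,0,0,0,0.4],
  [0,0,0,0,0,0,0.4],
  [0,0,0,0,0,0,0.4],
])

```text
time: 4.73
tool_pos: [0.5563, -0.1658, 0.0239]
tool_rot: [0.001, 0.664, 0.748, 0.0]
contact_force: [3.2, 1.5, 2.2]
gripper_width: 0.702
grasp_force: 4.9
```

```bash
python3 - <<'E'
from h import *
from plant import manip
f=pickle.load(open("w1.pkl","rb")); im=f["img"]
a=np.radians(97); ex=np.array([np.cos(a),np.sin(a)]); ey=np.array([-ex[1],ex[0]]); o=np.array([.5555,-.1656])
def loc(u,v,z): d=ray(f,(u,v),z)[:2]-o; return np.round([d@ex,d@ey],4)
for z in(.014,.025): print(z,"set inner",loc(311,6,z),"set outer",loc(317.5,6,z),"mov inner",loc(248.5,6,z),"shaft",loc(282,75,.02),"screw",loc(315,55,z))
print(im[6,236:256].tolist()); print(im[6,300:322].max(1).tolist())
g=manip.grab_frame("top"); pickle.dump(g,open("t2.pkl","wb"));
hs=cv2.imwrite("pics/t2.png",cv2.resize(g["img"][150:290,140:340],None,fx=4,fy=4,interpolation=cv2.INTER_CUBIC))
E
```

```text
0.014 set inner [ 0.1821 -0.0283] set outer [ 0.1821 -0.0349] mov inner [0.1822 0.0355] shaft [0.1159 0.0014] screw [ 0.1364 -0.0336]
0.025 set inner [ 0.1785 -0.0274] set outer [ 0.1785 -0.0338] mov inner [0.1786 0.0345] shaft [0.1159 0.0014] screw [ 0.1342 -0.0325]
[[142, 154, 159], [140, 150, 157], [141, 152, 157], [139, 149, 155], [137, 144, 149], [150, 155, 156], [189, 187, 188], [225, 222, 224], [236, 234, 235], [238, 236, 236], [237, 234, 236], [233, 231, 233], [211, 207, 209], [142, 141, 140], [73, 72, 73], [55, 60, 64], [93, 99, 105], [128, 137, 144], [135, 145, 152], [140, 151, 157]]
[156, 153, 156, 151, 152, 154, 150, 128, 73, 42, 81, 157, 227, 239, 238, 236, 228, 198, 168, 162, 162, 164]
```

View pics/t2.png

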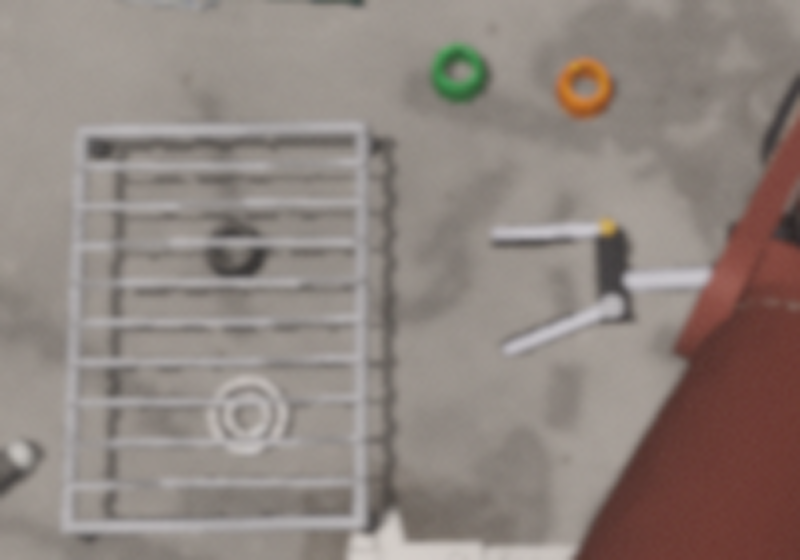

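The loupe measurement repeats: crop (236,248) is top-view pixel (199,212). Set jaw pad is at about y = −24 mm and the moving pad at about +31 mm. I'll line up sideways and in angle, advance partway, then look again.

Call:
move_arm([
  [0,0,0,0,0,0.4,0.4],
  [0,0,0,0,0,0.4,0.4],
  [0,0,0,0,0,0.4,0.4],
  [0,0,0,0,0,0.4,0.4],
  [0.4,0.2,0,0,0,0,0.4],
  [0.6,0.3,0,0,0,0,0.4],
  [0.6,0.3,0,0,0,0,0.4],
  [0.6,0.3,0,0,0,0,0.4],
  [0.6,0.3,0,0,0,0,0.4],
  [0.6,0.3,0,0,0,0,0.4],
  [0.6,0.2,0,0,0,0,0.4],
  [0.5,0,0,0,0,0,0.4],
  [0,0,0,0,0,0,0.4],
  [0,0,0,0,0,0,0.4],
])

```text
time: 5.95
tool_pos: [0.5699, -0.1183, 0.0226]
tool_rot: [-0.001, 0.674, 0.739, -0.0]
contact_force: [-0.4, -0.2, -3.5]
gripper_width: 0.702
grasp_force: 3.2
```

```bash
cat > look.py <<'E'
from h import *
from plant import manip
import sys
n=sys.argv[1]
w=manip.grab_frame("wrist"); t=manip.grab_frame("top"); s=manip.grab_frame("scene"); pickle.dump((w,t,s),open(n+".pkl","wb"))
T=t["img"][170:270,150:290]; S=s["img"][160:270,130:270]
o=np.zeros((600,800,3),np.uint8)
o[:300,:420]=cv2.resize(T,None,fx=3,fy=3,interpolation=cv2.INTER_CUBIC)
o[300:300+275,:350]=cv2.resize(S,None,fx=2.5,fy=2.5,interpolation=cv2.INTER_CUBIC)
o[300:585,420:800]=cv2.resize(w["img"],(380,285),interpolation=cv2.INTER_AREA)
cv2.imwrite(f"pics/{n}.png",o); st=manip.state(); print(st["tool_pos"],st["tool_rot"],st["grasp_force"],st["gripper_width"],st["time"])
E
python3 look.py l3
```

```text
[ 0.57003952 -0.11909434  0.02287341] [-4.30184445e-04  6.74498880e-01  7.38275723e-01 -1.79129627e-04] 3.1955331936478615 0.6955238498297708 6.1
```

View pics/l3.png

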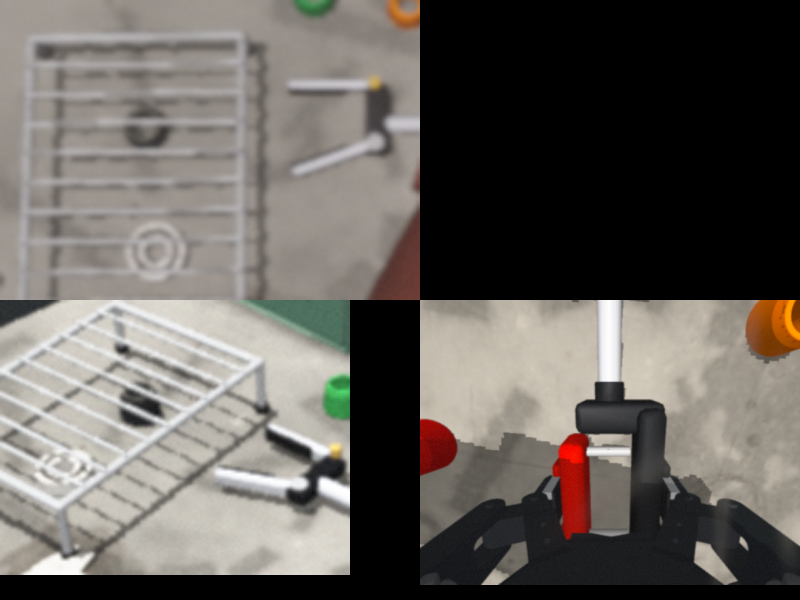

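Top crop: the jaws lie in front of the rack, level with the loupe, with the set jaw at (290–370,86), the moving jaw tip at (295,171) and the loupe at (147,127). The reacher has followed the tool.

```bash
python3 - <<'E'
from h import *
w,t,s=pickle.load(open("l3.pkl","rb"))
P=lambda x,y,z:ray(t,(150+(x+.5)/3-.5,170+(y+.5)/3-.5),z)
a=np.radians(95.2); ex=np.array([np.cos(a),np.sin(a)]); ey=np.array([-ex[1],ex[0]]); o=np.array([.5700,-.1190])+ey*.0012
for k,v in dict(loupe=(147,127,.027),set0=(290,87,.026),set1=(365,84,.026),screw=(375,83,.026),piv=(377,143,.028),mt=(295,171,.026),sh=(405,124,.02)).items():
    p=P(*v)[:2]; print(k,np.round(p,4),np.round([(p-o)@ex,(p-o)@ey],4))
# loupe darkest blob in both views
g=t["img"][200:225,180:220].max(2); m=g<75
for A,c,b in blobs(m,(180,200),8): print("top",A,c,b,ray(t,c,.02),ray(t,c,.028))
g=s["img"][185:220,170:205].max(2); m=g<50
for A,c,b in blobs(m,(170,185),8): print("scene",A,c,b,ray(s,c,.014))
for z in (0,.014,.028): print(proj(s,(.538,.2,z)),proj(t,(.538,.2,z)))
E
```

```text
loupe [0.5361 0.1996] [0.3204 0.0037]
set0 [0.5795 0.0851] [ 0.2024 -0.0292]
set1 [0.5871 0.0231] [ 0.1399 -0.0311]
screw [0.5886 0.0148] [ 0.1316 -0.0319]
piv [0.5378 0.009 ] [0.1304 0.0192]
mt [0.5095 0.0743] [0.198  0.0416]
sh [ 0.5571 -0.0127] [0.107 0.002]
top 17 [202.52941176 215.35294118] [199 213   7   5] [0.52965351 0.19031867 0.02      ] [0.5282903  0.18891368 0.028     ]
scene 27 [189.74074074 202.2962963 ] [185 200   9   6] [0.54160345 0.18967467 0.014     ]
scene 24 [183.25  207.375] [179 205  10   5] [0.5194885  0.18607803 0.014     ]
[186.05214371 206.34788482] [200.33043    213.25041621]
[185.40152769 201.24438492] [199.43770886 212.21565002]
[184.74119221 196.06464448] [198.52439312 211.15701231]
```

Call:
move_arm([
  [0.4,0,0,0,0,0,0.4],
  [0.8,0,0,0,0,0,0.4],
  [0.8,0,0,0,0,0,0.4],
  [0.8,0,0,0,0,0,0.4],
  [0.8,0,0,0,0,0,0.4],
  [0.8,0,0,0,0,0,0.4],
  [0.8,0,0,0,0,0,0.4],
  [0.8,0,0,0,0,0,0.4],
  [0.8,0,0,0,0,0,0.4],
  [0.8,0,0,0,0,0,0.4],
  [0.4,0,0,0,0,0,0.4],
  [0,0,0,0,0,0,0.4],
])

```text
time: 7.1
tool_pos: [0.5631, -0.0384, 0.0232]
tool_rot: [-0.0, 0.674, 0.739, 0.0]
contact_force: [-0.8, -0.1, -4.2]
gripper_width: 0.697
grasp_force: 3.2
```

```bash
python3 look.py l4
```

```text
[ 0.56334619 -0.03959627  0.02335006] [ 1.03183301e-04  6.74456615e-01  7.38314475e-01 -2.44342490e-05] 3.196359872817993 0.7052161444960899 7.25
```

View pics/l4.png

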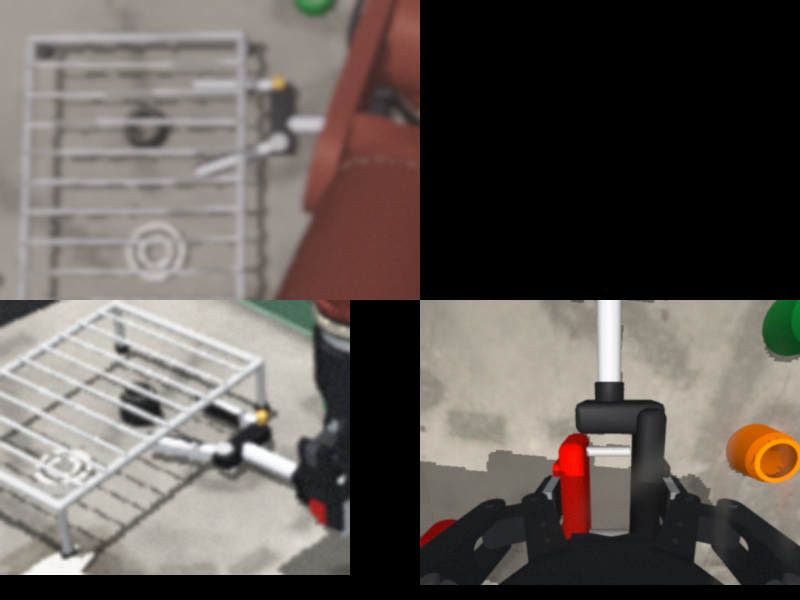

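Top crop: the jaws are under the rack with no contact, set jaw at v≈85, moving jaw tip at (200,172), and the loupe at (147,127) inside the mouth's lane. About 67 mm still to go, with a 1.5 mm shift toward the trigger side.

Call:
move_arm([
  [0.3,-0.08,0,0,0,0,0.4],
  [0.6,-0.07,0,0,0,0,0.4],
  [0.6,0,0,0,0,0,0.4],
  [0.6,0,0,0,0,0,0.4],
  [0.6,0,0,0,0,0,0.4],
  [0.6,0,0,0,0,0,0.4],
  [0.6,0,0,0,0,0,0.4],
  [0.6,0,0,0,0,0,0.4],
  [0.6,0,0,0,0,0,0.4],
  [0.6,0,0,0,0,0,0.4],
  [0.5,0,0,0,0,0,0.4],
  [0.4,0,0,0,0,0,0.4],
  [0,0,0,0,0,0,0.4],
])

```text
time: 8.33
tool_pos: [0.5557, 0.0269, 0.0232]
tool_rot: [-0.0, 0.674, 0.739, 0.0]
contact_force: [0.6, 1.0, -3.1]
gripper_width: 0.697
grasp_force: 3.2
```

```bash
python3 look.py l5
```

```text
[0.55581315 0.02611022 0.02328534] [-1.51652987e-05  6.74426225e-01  7.38342241e-01 -3.95201774e-05] 3.1845517829060555 0.7046091877639182 8.4833
```

View pics/l5.png

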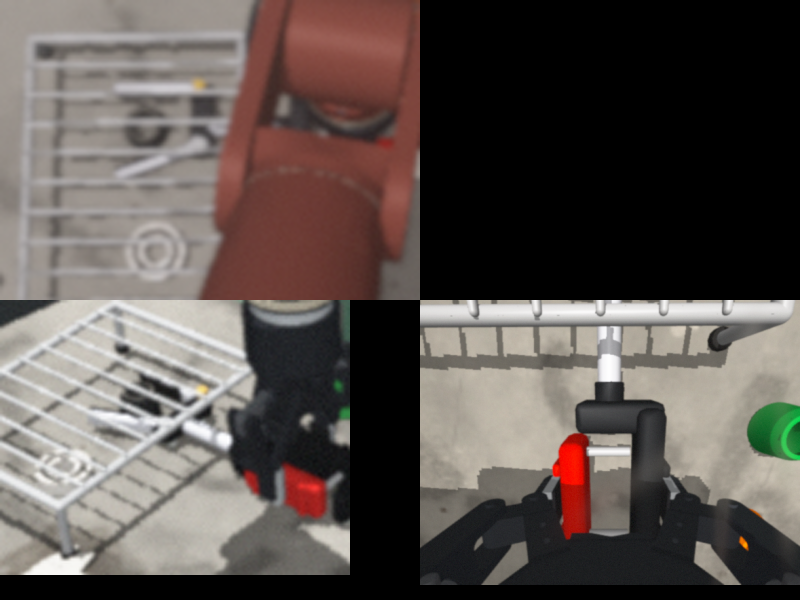

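The loupe at (147,127) has not moved and sits exactly at the mouth (screw at (199,85)). Now squeezing, gently.

Call:
move_arm([
  [0,0,0,0,0,0,0.37],
  [0,0,0,0,0,0,0.34],
  [0,0,0,0,0,0,0.31],
  [0,0,0,0,0,0,0.28],
  [0,0,0,0,0,0,0.25],
  [0,0,0,0,0,0,0.22],
  [0,0.06,0,0,0,0,0.19],
  [0,0.06,0,0,0,0,0.16],
  [0,0.06,0,0,0,0,0.13],
  [0,0,0,0,0,0,0.13],
  [0,0,0,0,0,0,0.13],
])

```text
time: 9.4
tool_pos: [0.5586, 0.0261, 0.0245]
tool_rot: [0.001, 0.674, 0.738, 0.0]
contact_force: [0.7, -0.8, 6.4]
gripper_width: 0.563
grasp_force: 4.8
```

Call:
move_arm([
  [0,0.02,0,0,0,0,0.12],
  [0,0.02,0,0,0,0,0.11],
  [0,0,0,0,0,0,0.11],
  [0,0,0,0,0,0,0.11],
])

```text
time: 9.73
tool_pos: [0.5591, 0.0261, 0.0246]
tool_rot: [0.001, 0.674, 0.738, 0.0]
contact_force: [0.3, -0.3, 6.1]
gripper_width: 0.56
grasp_force: 4.9
```

Call:
move_arm([
  [0,0.02,0,0,0,0,0.1],
  [0,0.02,0,0,0,0,0.09],
  [0,0,0,0,0,0,0.09],
  [0,0,0,0,0,0,0.09],
])

```text
time: 10.07
tool_pos: [0.5595, 0.0262, 0.0247]
tool_rot: [0.001, 0.674, 0.738, 0.001]
contact_force: [1.6, -0.7, 6.7]
gripper_width: 0.541
grasp_force: 5.0
```

Call:
move_arm([
  [0,0.01,-0.05,0,0,0,0.08],
  [0,0.01,0,0,0,0,0.07],
  [0,0,0,0,0,0,0.07],
  [0,0,0,0,0,0,0.07],
])

```text
time: 10.4
tool_pos: [0.5597, 0.0262, 0.0248]
tool_rot: [0.001, 0.674, 0.738, 0.001]
contact_force: [3.2, -0.2, 5.8]
gripper_width: 0.534
grasp_force: 6.1
```

Call:
move_arm([
  [0,0.02,-0.05,0,0,0,0.06],
  [0,0.02,0,0,0,0,0.05],
  [0,0,0,0,0,0,0.05],
  [0,0,0,0,0,0,0.05],
])

```text
time: 10.73
tool_pos: [0.5598, 0.0263, 0.025]
tool_rot: [0.001, 0.674, 0.738, 0.0]
contact_force: [3.4, -0.6, 6.0]
gripper_width: 0.525
grasp_force: 6.3
```

Call:
move_arm([
  [0,0.02,0,0,0,0,0.04],
  [0,0,0,0,0,0,0.04],
  [0,0,0,0,0,0,0.04],
])

```text
time: 10.98
tool_pos: [0.56, 0.0263, 0.025]
tool_rot: [0.001, 0.674, 0.738, 0.0]
contact_force: [2.6, -0.9, 4.9]
gripper_width: 0.52
grasp_force: 6.3
```

Call:
move_arm([
  [0,0.01,0,0,0,0,0.03],
  [0,0,0,0,0,0,0.03],
  [0,0,0,0,0,0,0.03],
])

```text
time: 11.23
tool_pos: [0.5602, 0.0263, 0.025]
tool_rot: [0.001, 0.674, 0.738, 0.001]
contact_force: [3.2, -0.1, 6.9]
gripper_width: 0.516
grasp_force: 6.5
```

Call:
move_arm([
  [0,0.01,0,0,0,0,0.02],
  [0,0,0,0,0,0,0.02],
  [0,0,0,0,0,0,0.02],
])

```text
time: 11.48
tool_pos: [0.5604, 0.0264, 0.0251]
tool_rot: [0.001, 0.674, 0.738, 0.001]
contact_force: [3.1, -0.2, 4.9]
gripper_width: 0.511
grasp_force: 6.7
```

```bash
python3 look.py l6
```

```text
[0.56039104 0.02633856 0.02512843] [8.51569164e-04 6.74452334e-01 7.38317628e-01 6.36010651e-04] 6.668865457177162 0.5110803108243369 11.6333
```

View pics/l6.png

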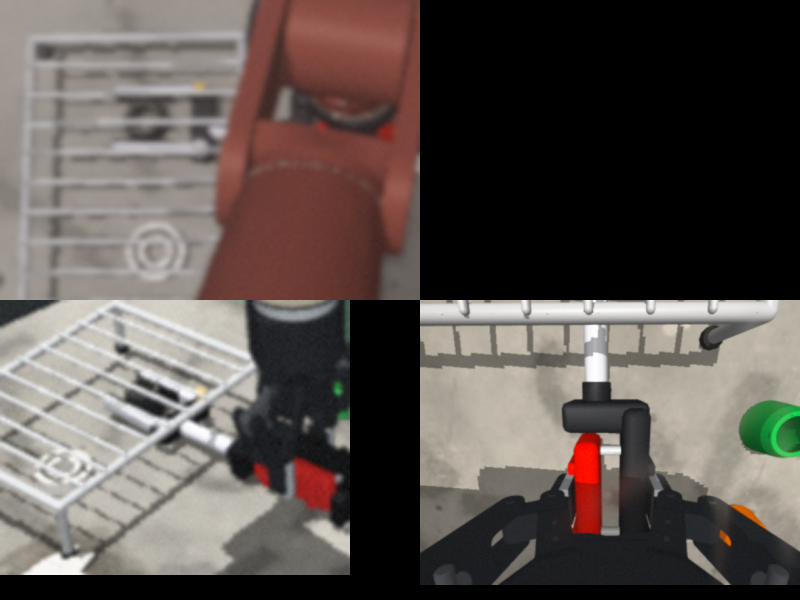

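Top crop: the jaws are almost parallel around the loupe (147,125), with the moving jaw at v≈149 and the set jaw at v≈89. The force isn't rising steeply yet, so I'll keep going in small steps.

Call:
move_arm([
  [0,0.01,0,0,0,0,0.01],
  [0,0,0,0,0,0,0.01],
  [0,0,0,0,0,0,0.01],
])

```text
time: 11.88
tool_pos: [0.5606, 0.0264, 0.0252]
tool_rot: [0.001, 0.674, 0.738, 0.001]
contact_force: [2.2, -0.1, 5.6]
gripper_width: 0.509
grasp_force: 6.8
```

Call:
move_arm([
  [0,0.01,0,0,0,0,0],
  [0,0,0,0,0,0,0],
  [0,0,0,0,0,0,0],
])

```text
time: 12.13
tool_pos: [0.5608, 0.0264, 0.0253]
tool_rot: [0.001, 0.674, 0.738, 0.001]
contact_force: [3.4, -0.7, 5.0]
gripper_width: 0.501
grasp_force: 8.2
```

Call:
move_arm([
  [0,0,0,0,0,0,-0.005],
  [0,0,0,0,0,0,-0.005],
  [0,0,0,0,0,0,-0.005],
])

```text
time: 12.38
tool_pos: [0.5609, 0.0264, 0.0253]
tool_rot: [0.001, 0.674, 0.738, 0.001]
contact_force: [3.0, 0.4, 5.3]
gripper_width: 0.501
grasp_force: 9.5
```

Call:
move_arm([
  [0,0,0,0,0,0,-0.01],
  [0,0,0,0,0,0,-0.01],
  [0,0,0,0,0,0,-0.01],
])

```text
time: 12.63
tool_pos: [0.5609, 0.0264, 0.0253]
tool_rot: [0.001, 0.674, 0.738, 0.001]
contact_force: [4.1, -0.5, 5.6]
gripper_width: 0.5
grasp_force: 10.8
```

Call:
move_arm([
  [-0.1,0,0,0,0,0,-0.01],
  [-0.2,0,0,0,0,0,-0.01],
  [-0.3,0,0,0,0,0,-0.01],
  [-0.3,0,0,0,0,0,-0.01],
  [-0.3,0,0,0,0,0,-0.01],
  [-0.3,0,0,0,0,0,-0.01],
  [-0.3,0,0,0,0,0,-0.01],
  [-0.3,0,0,0,0,0,-0.01],
  [-0.2,0,0,0,0,0,-0.01],
  [-0.1,0,0,0,0,0,-0.01],
])

```text
time: 13.47
tool_pos: [0.5619, 0.0043, 0.0252]
tool_rot: [-0.001, 0.675, 0.738, 0.001]
contact_force: [-0.5, 7.0, 10.1]
gripper_width: 0.496
grasp_force: 9.2
```

Call:
move_arm([
  [-0.1,0,-0.1,0,0,0,-0.01],
  [-0.3,0,-0.05,0,0,0,-0.01],
  [-0.4,0,0,0,0,0,-0.01],
  [-0.4,0,0,0,0,0,-0.01],
  [-0.4,0,0,0,0,0,-0.01],
  [-0.4,0,0,0,0,0,-0.01],
  [-0.4,0,0,0,0,0,-0.01],
  [-0.4,0,0,0,0,0,-0.01],
  [-0.4,0,0,0,0,0,-0.01],
  [-0.4,0,0,0,0,0,-0.01],
  [-0.4,0,0,0,0,0,-0.01],
  [-0.4,0,0,0,0,0,-0.01],
])

```text
time: 14.47
tool_pos: [0.5653, -0.0418, 0.0253]
tool_rot: [-0.0, 0.674, 0.738, -0.0]
contact_force: [-0.5, 0.9, -1.4]
gripper_width: 0.495
grasp_force: 9.2
```

```bash
python3 look.py l7
```

```text
[ 0.56537476 -0.0421315   0.02531836] [ 9.94224339e-05  6.74555671e-01  7.38223644e-01 -6.98514754e-04] 9.162162244319916 0.4995610116702922 14.6167
```

View pics/l7.png

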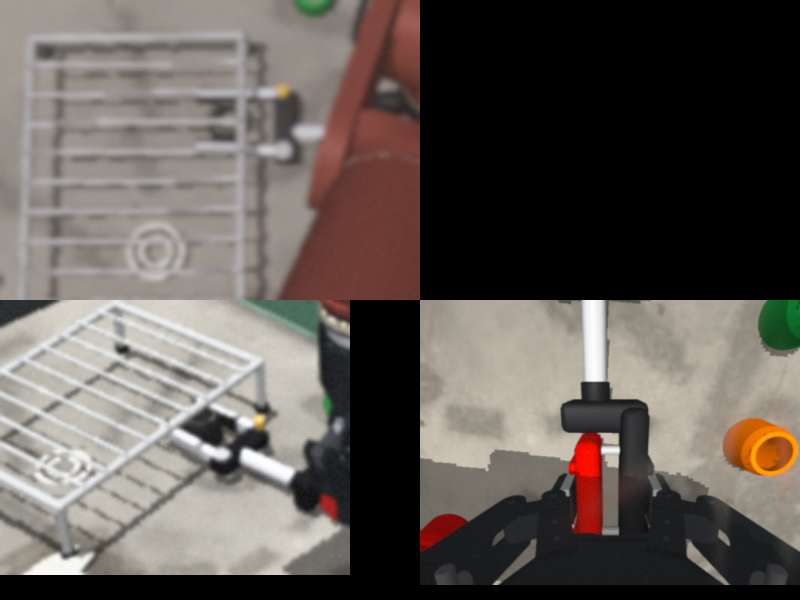

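The loupe (230,120 in the top crop) is travelling out, held in the jaws, and the bearing has not moved. Forces are low. I'll draw it the remaining 12 cm.

Call:
move_arm([
  [-0.2,0,0,0,0,0,-0.01],
  [-0.4,0,0,0,0,0,-0.01],
  [-0.5,0,0,0,0,0,-0.01],
  [-0.5,0,0,0,0,0,-0.01],
  [-0.5,0,0,0,0,0,-0.01],
  [-0.5,0,0,0,0,0,-0.01],
  [-0.5,0,0,0,0,0,-0.01],
  [-0.5,0,0,0,0,0,-0.01],
  [-0.5,0,0,0,0,0,-0.01],
  [-0.5,0,0,0,0,0,-0.01],
  [-0.5,0,0,0,0,0,-0.01],
  [-0.5,0,0,0,0,0,-0.01],
  [-0.4,0,0,0,0,0,-0.01],
])

```text
time: 15.7
tool_pos: [0.5712, -0.1016, 0.0258]
tool_rot: [0.0, 0.674, 0.738, -0.0]
contact_force: [-0.2, 0.5, -3.7]
gripper_width: 0.497
grasp_force: 9.2
```

Call:
move_arm([
  [-0.5,0,0,0,0,0,-0.01],
  [-0.5,0,0,0,0,0,-0.01],
  [-0.5,0,0,0,0,0,-0.01],
  [-0.5,0,0,0,0,0,-0.01],
  [-0.5,0,0,0,0,0,-0.01],
  [-0.5,0,0,0,0,0,-0.01],
  [-0.5,0,0,0,0,0,-0.01],
  [-0.5,0,0,0,0,0,-0.01],
  [-0.5,0,0,0,0,0,-0.01],
  [-0.5,0,0,0,0,0,-0.01],
  [-0.5,0,0,0,0,0,-0.01],
  [-0.4,0,0,0,0,0,-0.01],
  [-0.2,0,0,0,0,0,-0.01],
  [0,0,0,0,0,0,-0.01],
  [0,0,0,0,0,0,-0.01],
])

```text
time: 16.95
tool_pos: [0.5767, -0.1619, 0.0258]
tool_rot: [0.0, 0.675, 0.738, 0.0]
contact_force: [0.3, -0.5, -3.0]
gripper_width: 0.501
grasp_force: 9.2
```

```bash
python3 look.py l8
```

```text
[ 0.57664008 -0.16158685  0.02577812] [-3.64703085e-05  6.74374202e-01  7.38389758e-01 -3.77384722e-06] 9.178085178136826 0.49600809460704315 17.1
```

View pics/l8.png

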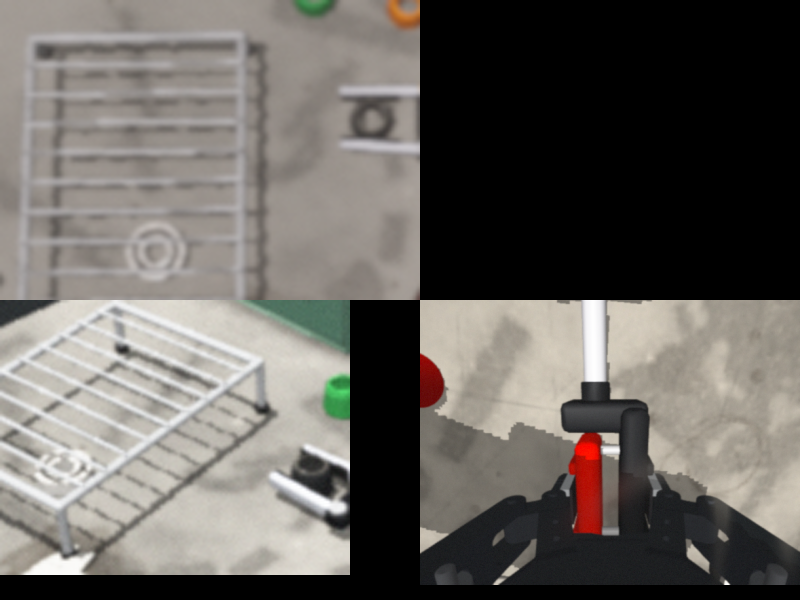

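The loupe stands upright in the jaws at (373,120), about 107 mm in front of the rack's front edge. Releasing slowly.

Call:
move_arm([
  [0,0,0,0,0,0,0.02],
  [0,0,0,0,0,0,0.05],
  [0,0,0,0,0,0,0.09],
  [0,0,0,0,0,0,0.13],
  [0,0,0,0,0,0,0.17],
  [0,0,0,0,0,0,0.21],
  [0,0,0,0,0,0,0.25],
  [0,0,0,0,0,0,0.29],
  [0,0,0,0,0,0,0.33],
  [0,0,0,0,0,0,0.37],
  [0,0,0,0,0,0,0.41],
  [0,0,0,0,0,0,0.45],
  [0,0,0,0,0,0,0.5],
  [0,0,0,0,0,0,0.6],
  [0,0,0,0,0,0,0.8],
  [0,0,0,0,0,0,1],
  [0,0,0,0,0,0,1],
  [0,0,0,0,0,0,1],
])

```text
time: 18.6
tool_pos: [0.5769, -0.1618, 0.026]
tool_rot: [0.0, 0.674, 0.738, 0.0]
contact_force: [-0.9, 0.1, 0.5]
gripper_width: 1.0
grasp_force: 0.0
```

Call:
move_arm([
  [0,0,-0.3,0,0,0,1],
  [0,0,-0.7,0,0,0,1],
  [0,0,-1.5,0,0,0,1],
  [0,0,-2,0,0,0,1],
  [0,0,-3,0,0,0,1],
  [0,0,-3,0,0,0,1],
  [0,0,-3,0,0,0,1],
  [0,0,-3,0,0,0,1],
  [0,0,-3,0,0,0,1],
  [-2,0,-2,0,0,0,1],
  [-2,0,0,0,0,0,1],
  [0,0,0,0,0,0,1],
  [0,0,0,0,0,0,1],
])

```text
time: 19.68
tool_pos: [0.5802, -0.2022, 0.2416]
tool_rot: [0.0, 0.675, 0.738, 0.0]
contact_force: [-0.8, -0.6, -0.5]
gripper_width: 0.998
grasp_force: 0.0
```

```bash
python3 - <<'E'
from h import *
from plant import manip
w=manip.grab_frame("wrist"); s=manip.grab_frame("scene")
o=np.zeros((600,800,3),np.uint8); o[:300,:400]=cv2.resize(w["img"],(400,300)); o[:,400:]=0
o[:300,400:]=cv2.resize(s["img"],(400,300)); t=manip.grab_frame("top")["img"][160:260,150:400]; o[300:600,:750]=cv2.resize(t,None,fx=3,fy=3,interpolation=cv2.INTER_CUBIC)
cv2.imwrite("pics/end.png",o); print(manip.state())
E
```

```text
{'time': 19.8333, 'joint_pos': array([-4.54737039e-01,  3.34707184e-02,  1.65014716e+00,  3.22406220e-04,
        1.45975568e+00, -5.45555281e-01]), 'joint_vel': array([ 0.0055567 ,  0.00109067,  0.00309794, -0.00286563, -0.00275635,
       -0.00039844]), 'joint_efforts': array([-3.07618473e-01, -3.86611676e+01, -3.72863495e+01, -1.07186451e-02,
       -1.86154539e-03,  1.69839426e-03]), 'tool_pos': array([ 0.5797868 , -0.20077775,  0.23990605]), 'tool_rot': array([-8.99545212e-04,  6.74292841e-01,  7.38463504e-01, -9.68506968e-05]), 'contact_force': array([ 0.01055002, -0.17806662, -0.93461253]), 'ft_torque': array([-0.00714196, -0.0296463 , -0.01270775]), 'grasp_force': 0.0, 'gripper_width': 0.997788960371178}
```

View pics/end.png

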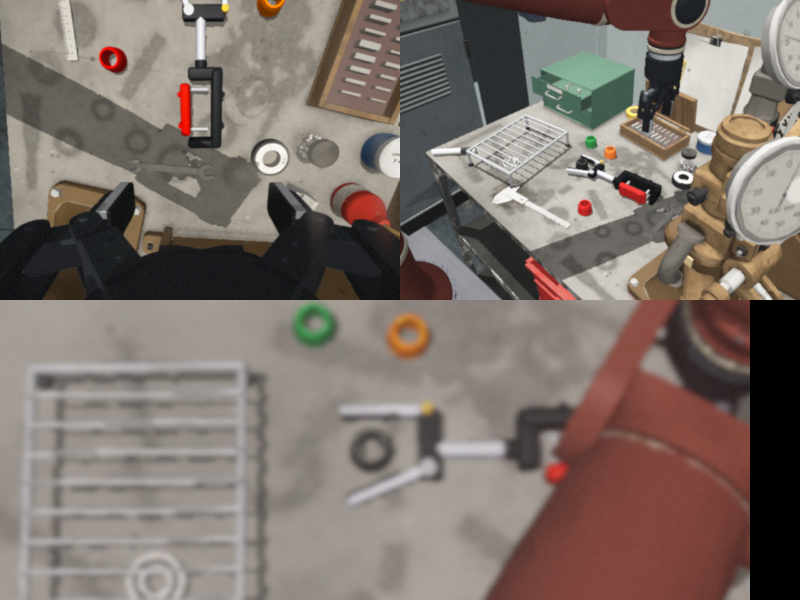

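The loupe stands free and upright at (372,450), with the jaws open. The reacher lies flat on the bench, the gripper is clear, and the other things are where they were.

```bash
python3 -c "
from plant import manip
print(manip.job_done())"
```

```text
the job is handed in; nothing more can be done
None
```

The loupe was drawn out in the reacher's jaws at an estimated 3–5 N and stands upright about 107 mm in front of the rack; the reacher is let go on the bench, everything else looks unmoved in the final pictures, and I handed the job in at about 20 s without being shown a verdict.

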